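Load a hex nut into its jig with sprung tongs

ROBOT

A 6-joint arm with a two-finger parallel gripper is mounted at the origin on a cart in front of the work surface, level with it; the furniture and walls round the work are solid. World frame = base frame: x ahead of the robot, y to its left, z up, the work surface at z = 0. Lengths are in m, angles in rad, forces in N, time in s.
With the tool pointing down it reaches from about 0.35 to 0.775 m from the base axis. Payload 5.5 kg.
Tool frame: the origin (TCP) lies midway between the tips of the shut fingers; the grasp point (between the pads) lies 19 mm behind it; z points along the fingers, x is the direction in which the jaws open and shut, and the axes are right-handed (so a half turn about z gives the same grasp; the last joint's range is limited). The gripper opens to 85 mm and grips with 20 to 120 N. Pads are 22 mm wide; open, the fingers measure 114 mm over their backs; the gripper's body (76 mm by 85 mm) begins 54 mm behind the grasp point. The pads swing forward as they close: fully open they stand 13 mm farther back than shut.
Start: joints at [-1.387, 0.313, 0.046, 1.304, 0, 1.431], TCP at [0.183, -0.545, 0.231] pointing down, gripper open.
Joint ranges: [-2.76, 2.76], [-0.86, 1.69], [-1.03, 1.26], [-2.2, 2.34], [-1.47, 1.5], [-3.14, 3.14]. Speed limits (rad/s): [2.57, 2.57, 3.14, 3.14, 3.14, 3.14].

INTERFACE

Orientations are given as a unit quaternion [w, x, y, z].
In Python, from workcell import env gives the robot as it stands.
- The arm moves only by the tool servo_tool, never from a script. Its argument "targets" is a list of rows, each an object with "xyz": the shift along the tool's x, y, z in m, a list of three; "twist": the turn, a rotation vector about the tool's x, y, z in rad, a list of three; "jaw": the opening, from 0 (shut) to 1 (fully open). A call has 1 to 12 rows; each row is the pose to reach, as a shift and turn from the pose commanded when the call began, along the tool's axes at that moment; what a row does not reach only later rows make up. A row lasts 1/12 s, in which the tool goes at most 41.7 mm and 7.16 degrees, less where a joint would pass 70% of its speed; a pose out of reach is approached as far as the arm can. A call with a gripper value outside its range is refused whole. The fingers move at their own pace and stop on an object; "squeeze" is the grip in N (left out, the last holds). Time passes only in rows, so rows that repeat a pose let the fingers close. It gives the time, the measured TCP pose, the force and the opening at its end, in the units of the state.
- env.get_state(): the state, without advancing time (a new reading comes with each control period).
- env.read_camera(name): name is "scene" or "top" or "wrist"; returns a dict with "color" (480x640x3 uint8, red, green, blue), "depth" (480x640 float32, m along the optical axis (not along the pixel's ray), 0 where there is no reading), "fx", "fy", "cx", "cy" (pixels), "k1" (the pictures are not rectified: a ray, as slopes to the right and down, at radius r is drawn at 1 + k1 r^2 times it, then the intrinsics apply), "eye" and "attitude" of the camera in the world. Camera axes: x right, y down, z forward; pixel columns grow to the right and rows downward; lengths in m; the calibration is good to about 2 mm. A picture is of the moment at which its call begins.
- env.hand_in(): hands the job in, once; it reports no verdict.
The state is a dict: "clock": time; "joint_pos": joint angles; "qvel": joint speeds; "tau": joint torques, N m; "tcp_pos": TCP position; "orientation": TCP orientation; "wrist_force": force on the tool from outside, world axes, zero at the start; "ft_torque": the same for the moment, N m; "finger_gap": finger opening in m.
Only numpy, scipy, OpenCV 4.12 (cv2) and the standard library are available. Lean on these libraries where they do the work, as an engineer would, in place of code of your own. Each camera call takes 0.05 s, during which the arm holds its last target. There are 200 camera calls.

TASK

Take the sprung tongs out of their wooden stand, squeeze them gently on the big hex nut in the tray and carry it to the steel jig. Set it flat and fully home in the jig's hexagonal pocket, turning it under light pressure to feel for the angle at which it drops in, then let it go and stand the tongs back upright in the well of their stand. The nut is a clean part: never touch it with the gripper's fingers, squeeze and push it only gently (a squeeze or push of 40 N would mar it), and do not disturb the small nut, the bolt or the oil can.

Things in the scene. Friction and masses are not known exactly. Their poses are not given: they have to be found in the camera images.
- tongs: Sprung steel parallel tongs, 100 mm tall, 170 g, standing tips down in the stand's well. Two upright legs, at -y (this body) and +y (tongs_jaw), slide together along y on guide pins against a coil spring (7.7 N when open, 11 N when closed on the nut; 12 mm travel). Origin: midway between the tips of the open tongs, at their lower end; z up, y the squeezing line. Legs 52 mm across, tips 54.
- tongs_jaw: The tongs' other leg, at +y, which slides towards -y when squeezed. Its frame is that of tongs when they are open. Some grippers' pads swing forward as they close and so push the tongs down a little.
- tongs_grip (a point): Point midway between the black grip scales on the outsides of the tongs' legs. The scales reach from 61 to 101 mm above the tips' lower end (this point: 81), are 22 mm wide along x and measure 62 mm across open, 52 closed on the nut. At about 58 the tongs are held firmly and still open. Just under the scales, finger rests stick out (72 mm across, top 60.5 mm above the tips' lower end).
- tongs_stand: Wooden block, 75 x 112 x 43 mm, fixed to the bench. Origin: centre of the underside, z up. In its middle a well, 27 mm along x and 62 mm along y, with its floor 8 mm above the origin: the tongs stand in it, their y along the block's y (either way round).
- tray: Square open aluminium tray with a thick floor, 100 x 100 x 28 mm, fixed, walls 3 mm thick. Origin: centre of the underside; inner floor 16 mm above it.
- nut: The big steel hex nut, 36 mm across flats, 41 mm across corners, 19 mm high, about 110 g. It lies flat in the tray. Origin: centre of its underside; z up, x square to one pair of flats (flats face 0, 60, 120 degrees...).
- jig: Steel jig, fixed: a plate of 76 x 104 x 8 mm with four screw heads; at its centre a socket with a hexagonal pocket, 38.4 mm across flats, 10 mm deep, with sharp upright walls. Origin: centre of the plate's underside, z up. The socket is clamped at another angle about z every time, which these poses do NOT report.
- jig_seat (a point): Centre of the pocket's floor, 10 mm above the jig's origin: the nut's origin belongs here. Its axes are those of the jig, not of the pocket.
- nut_small: Bystander: a smaller hex nut, 24 mm across flats and 13 mm high, lying on the bench. Origin: centre of its underside.
- bolt: Bystander: steel hex bolt, 98 mm long, lying on the bench. Origin: centre of its underside.
- oil_can: Bystander: small oil can with a long spout, 170 mm tall, standing on the bench. Origin: centre of its underside.
- tongs_tips (a point): Lower end of the tongs' tips, midway between them when open. The tips are 18 mm wide (x), 4 mm thick, 46 mm apart inside when open, and reach 6 mm below the legs' shoulders; the shoulders, 28 mm apart when open, come to rest on top of the nut, also with the tongs open, and can press it down.
- jig_rim (a point): Centre of the pocket's mouth, level with its rim, 20 mm above the jig's origin. The nut drops in only within about 7 degrees of the pocket's angle (which repeats every 60 degrees); else it stays on the rim. The tongs may point along any pair of the pocket's flats. Home, the nut stands 9 mm proud of the rim.
Things that resemble listed ones, but are neither listed nor needed, are in the scene too. There is more than one size of the nut; the job needs the smaller.

How it is judged:
By the outcome, as a careful person would: the job done as asked, in the order asked, and still so for the second after the job is handed in, with the robot touching nothing.
It also fails if it takes over 72 s, if anything falls off the work surface, if the arm or the gripper's body presses on something with over 40 N, if the wrist force passes 120 N, or if a joint passes its speed limit or range.

## Working session

There is one attempt and no reset: what is moved stays moved. The work goes in short steps, Python scripts to look and compute and a tool call to move; the robot and the scene stay as the last step left them, time stands still between calls to the robot, and variables do not carry over. Pictures are saved under pics/ and viewed, about 8 in all and at most 12, crops included, and the job is handed in when it is done.

Besides the shell and the picture viewer there is one more tool, called after "Emit:" as name(argument=value, ...) on one line, values as JSON. servo_tool: Moves the arm, as the interface text tells. Its arguments: {"type":"object","properties":{"targets":{"type":"array","items":{"type":"object","properties":{"xyz":{"type":"array","items":{"type":"number"}},"twist":{"type":"array","items":{"type":"number"}},"jaw":{"type":"number"}}}},"squeeze":{"type":"number"}},"required":["targets"]}

```bash
ls; mkdir -p pics
cat > h.py <<'E'
import numpy as np, cv2
from scipy.spatial.transform import Rotation as R
from workcell import env
def rot(q): return R.from_quat([q[1],q[2],q[3],q[0]])
def att(c):
    a=np.array(c["attitude"],float)
    return a if a.shape==(3,3) else rot(a).as_matrix()
def ray(c,u,v):
    K=np.array([[c["fx"],0,c["cx"]],[0,c["fy"],c["cy"]],[0,0,1.]])
    p=cv2.undistortPoints(np.array([[[u,v]]],float),K,np.array([c["k1"],0,0,0.]))[0,0]
    return np.array(c["eye"],float),att(c)@np.array([p[0],p[1],1.])
def onplane(c,u,v,z):
    e,d=ray(c,u,v); return e+d*(z-e[2])/d[2]
def bydepth(c,u,v):
    e,d=ray(c,u,v); return e+d*c["depth"][int(v),int(u)]
def proj(c,P):
    q=att(c).T@(np.array(P)-np.array(c["eye"])); x,y=q[0]/q[2],q[1]/q[2]; s=1+c["k1"]*(x*x+y*y)
    return c["fx"]*x*s+c["cx"],c["fy"]*y*s+c["cy"]
def save(n,im): cv2.imwrite("pics/"+n,im[:,:,::-1])
E
python3 - <<'E'
from h import *
import pickle
for n in ("scene","top"):
    c=env.read_camera(n); save(n+"0.png",c["color"]); pickle.dump(c,open(n+"0.pkl","wb"))
    print(n,c["eye"],c["attitude"],c["fx"],c["k1"])
print(env.get_state())
E
```

```text
pics
scene [-0.17502739  0.79980892  0.72222053] [ 0.18724886 -0.34551971  0.79557902 -0.46109437] 580.806744983102 0.015390115870506293
top [0.46898933 0.04957504 1.01329162] [ 0.05497717 -0.69508988  0.71626739 -0.02808197] 434.31755291971524 -0.09484213618046157
{'clock': 0.1, 'joint_pos': array([-1.38658336e+00,  3.13912724e-01,  4.50979412e-02,  1.30363169e+00,
        3.61754957e-06,  1.43121917e+00]), 'qvel': array([-0.00019767, -0.00043611,  0.00424526,  0.00098778, -0.00049745,
        0.00023743]), 'tau': array([ 2.24670825e-03, -4.81723845e+01,  2.99245781e+01,  1.27048497e-02,
       -1.91972349e-04,  6.41943075e-06]), 'tcp_pos': array([ 0.18286131, -0.54465675,  0.23050741]), 'orientation': array([-5.71558540e-04,  8.11837766e-01, -5.83882488e-01, -5.95040275e-04]), 'wrist_force': array([-1.01147633, -0.19804255,  0.17792553]), 'ft_torque': array([-0.00329963,  0.0046778 , -0.00492158]), 'finger_gap': 0.08562438985454958}
```

View pics/top0.png

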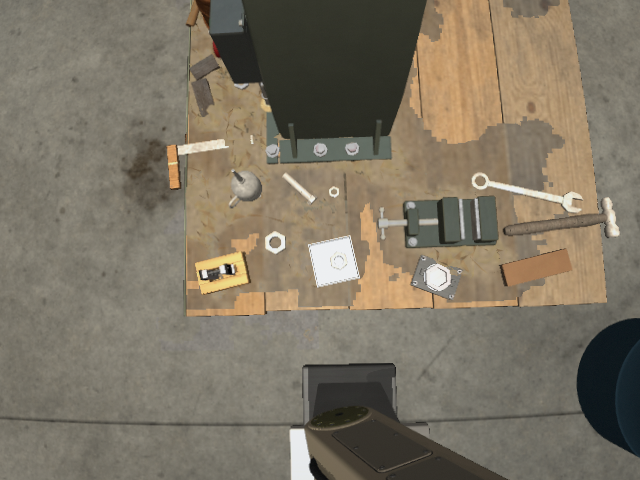

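View pics/scene0.png

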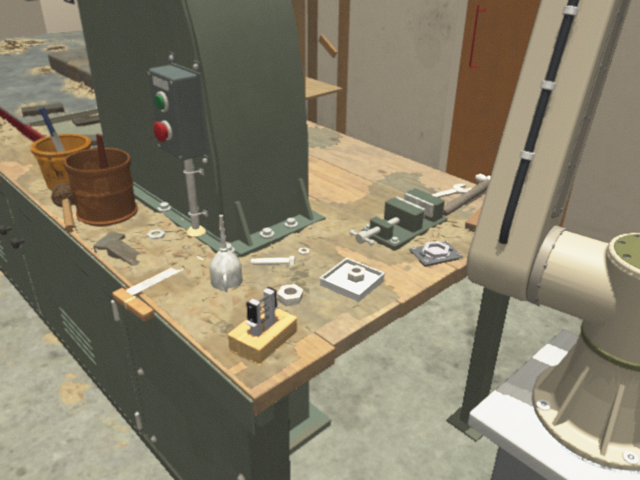

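The top view shows these candidates:
- **Nut:** the one in the tray is at (339,261). The lookalike, a larger nut on the bench, is at (275,242). nut_small is at (334,191), and the ring spanner head at (480,181) could also mislead.
- **Tongs:** in the yellow stand at (222,271). The brown block at (536,267) is only a block.
- **Jig:** at (437,277). The vice is at (450,222).

I choose the nut in the tray and will check it in a close crop.

Run:
```python
from h import *
import pickle
c=pickle.load(open("top0.pkl","rb"))
v,u=np.mgrid[0:480,0:640]
K=np.array([[c["fx"],0,c["cx"]],[0,c["fy"],c["cy"]],[0,0,1.]])
p=cv2.undistortPoints(np.stack([u,v],-1).reshape(-1,1,2).astype(float),K,np.array([c["k1"],0,0,0.]))[:,0]
d=c["depth"].reshape(-1,1)
P=(np.hstack([p,np.ones((len(p),1))])*d)@att(c).T+np.array(c["eye"]); P=P.reshape(480,640,3)
def seg(name,box,zlo,zhi):
    x0,y0,x1,y1=box; Q=P[y0:y1,x0:x1].reshape(-1,3); Q=Q[(Q[:,2]>zlo)&(Q[:,2]<zhi)]
    r=cv2.minAreaRect((Q[:,:2]*1000).astype(np.float32))
    print(name,len(Q),"rect",np.round(r[0],1),np.round(r[1],1),round(r[2],1),"mean",Q.mean(0).round(4),"zmed",np.median(Q[:,2]).round(4), Q[:,2].max().round(3))
seg("stand",(185,240,260,305),.03,.06)
seg("tongs",(185,240,260,305),.07,.2)
seg("tray",(300,225,370,295),.02,.06)
seg("nut",(324,246,354,276),.028,.06)
seg("bignut",(255,225,295,260),.01,.06)
seg("small",(324,181,344,201),.006,.03)
seg("jigplate",(400,245,470,310),.004,.014)
seg("jig",(400,245,470,310),.015,.03)
seg("can",(222,160,270,215),.02,.2); seg("bolt",(275,165,322,210),.007,.03)
for b in((205,255,240,285),(325,245,355,277),(420,260,455,295)): print(np.round(P[(b[1]+b[3])//2,b[0]:b[2]:2,2],3))
im=cv2.resize(c["color"][225:310,190:475],None,fx=2.8,fy=2.8,interpolation=cv2.INTER_CUBIC); save("crop0.png",im)
```

```text
stand 1262 rect [510.7 301.5] [ 75.7 112.5] 12.7 mean [0.5102 0.2975 0.0419] zmed 0.042 0.06
tongs 266 rect [510.5 300.1] [21.8 65.5] 14.2 mean [0.5101 0.2994 0.0999] zmed 0.1049 0.113
tray 416 rect [531.3  46.7] [100.3  99.9] 10.6 mean [0.5322 0.0422 0.0292] zmed 0.0282 0.038
nut 153 rect [532.5  25.8] [37.7 55.4] 8.6 mean [0.5318 0.0348 0.0339] zmed 0.0338 0.038
bignut 310 rect [578.5 169.8] [66.5 79.5] 89.0 mean [0.5765 0.1755 0.0218] zmed 0.0234 0.028
small 271 rect [697.1  40.7] [45.  46.7] 88.3 mean [0.6936 0.0421 0.009 ] zmed 0.0085 0.017
jigplate 2198 rect [ 494.6 -186.1] [161.1 129.4] 86.9 mean [ 0.5038 -0.1961  0.0082] zmed 0.008 0.014
jig 484 rect [ 508.1 -192.5] [146.  102.9] 88.2 mean [ 0.5152 -0.1967  0.0187] zmed 0.0186 0.025
can 813 rect [713.1 236.9] [ 64.8 135. ] 29.0 mean [0.7004 0.2411 0.0673] zmed 0.0654 0.171
bolt 933 rect [709.2 125. ] [110.3 108.2] 88.3 mean [0.6988 0.1252 0.0112] zmed 0.0093 0.029
[0.108 0.105 0.086 0.072 0.075 0.102 0.103 0.101 0.11  0.109 0.11  0.106
 0.09  0.071 0.07  0.041 0.041 0.04 ]
[0.017 0.017 0.016 0.036 0.032 0.017 0.017 0.019 0.018 0.033 0.034 0.018
 0.017 0.017 0.018]
[0.007 0.008 0.007 0.018 0.022 0.007 0.008 0.011 0.01  0.007 0.009 0.009
 0.01  0.015 0.021 0.018 0.008 0.007]
```

View pics/crop0.png

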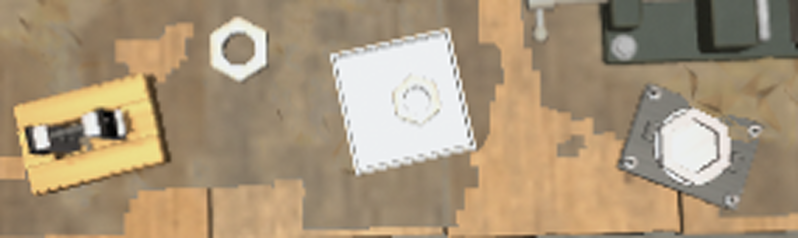

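```bash
cat >> h.py <<'E'
def goto(x,y,z,yaw=None):
    """prints tool-frame shift/twist to reach world point, tool x at yaw(deg), z down"""
    s=env.get_state(); M=rot(s["orientation"]).as_matrix()
    d=M.T@(np.array([x,y,z])-s["tcp_pos"])
    cy=np.degrees(np.arctan2(M[1,0],M[0,0])); yaw=cy if yaw is None else yaw
    yr=np.radians(yaw); T=np.array([[np.cos(yr),np.sin(yr),0],[np.sin(yr),-np.cos(yr),0],[0,0,-1]]).T
    T=np.column_stack([[np.cos(yr),np.sin(yr),0],[np.sin(yr),-np.cos(yr),0],[0,0,-1]])
    w=R.from_matrix(M.T@T).as_rotvec()
    print("shift mm",(d*1000).round(1),"twist",w.round(3),"yaw now",cy.round(2),"gap",round(s["finger_gap"]*1000,1),"t",round(s["clock"],2),"z",s["tcp_pos"].round(4),"F",s["wrist_force"].round(1),"j6",s["joint_pos"][5].round(2))
E
python3 - <<'E'
from h import *
import pickle
c=pickle.load(open("top0.pkl","rb"))
j=onplane(c,436.8,277.1,.02);n=onplane(c,338.2,260.7,.035);print(j,n)
goto(j[0]-.05,j[1],.26,-77);
E
```

```text
[ 0.48598702 -0.18741704  0.02      ] [0.52952248 0.03569341 0.035     ]
shift mm [-258.2 -353.6  -29. ] twist [-0.     0.002  0.097] yaw now -71.45 gap 85.6 t 0.1 z [ 0.1829 -0.5447  0.2305] F [-1.  -0.2  0.2] j6 1.43
```

Emit:
servo_tool(targets=[{"xyz":[-0.024,-0.033,-0.003],"twist":[0,0,0.01],"jaw":1},{"xyz":[-0.048,-0.065,-0.005],"twist":[0,0,0.02],"jaw":1},{"xyz":[-0.072,-0.098,-0.008],"twist":[0,0,0.03],"jaw":1},{"xyz":[-0.096,-0.131,-0.011],"twist":[0,0,0.04],"jaw":1},{"xyz":[-0.12,-0.164,-0.014],"twist":[0,0,0.05],"jaw":1},{"xyz":[-0.143,-0.196,-0.016],"twist":[0,0,0.06],"jaw":1},{"xyz":[-0.167,-0.229,-0.019],"twist":[0,0,0.07],"jaw":1},{"xyz":[-0.191,-0.262,-0.022],"twist":[0,0,0.08],"jaw":1},{"xyz":[-0.215,-0.294,-0.024],"twist":[0,0,0.09],"jaw":1},{"xyz":[-0.239,-0.327,-0.027],"twist":[0,0,0.097],"jaw":1},{"xyz":[-0.258,-0.354,-0.029],"twist":[0,0,0.097],"jaw":1},{"xyz":[-0.258,-0.354,-0.029],"twist":[0,0,0.097],"jaw":1}])

```text
clock: 1.1
tcp_pos: [0.4389, -0.1834, 0.2605]
orientation: [-0.001, 0.785, -0.62, 0.0]
wrist_force: [-0.7, -0.9, 0.6]
finger_gap: 0.0852
```

Run:
```python
from h import *
import pickle
c=env.read_camera("wrist"); pickle.dump(c,open("w1.pkl","wb")); save("w1.png",c["color"])
s=env.get_state(); print(s["tcp_pos"],c["eye"],att(c)[:,2],s["clock"]); print(proj(c,[.486,-.187,.02]),proj(c,[.53,.036,.035]))
goto(.49,.036,.26,-77)
```

```text
[ 0.43766049 -0.18535122  0.26020337] [ 0.52054398 -0.16413892  0.40339458] [-0.31482939 -0.07365409 -0.94628618] 1.15
(np.float64(329.2100129175461), np.float64(149.951951483777)) (np.float64(75.45572713982554), np.float64(34.70883825463571))
shift mm [-203.3 -101.9    0.3] twist [-0.     0.     0.006] yaw now -76.68 gap 85.6 t 1.15 z [ 0.4377 -0.1854  0.2602] F [-0.7 -0.3  0.3] j6 2.34
```

View pics/w1.png

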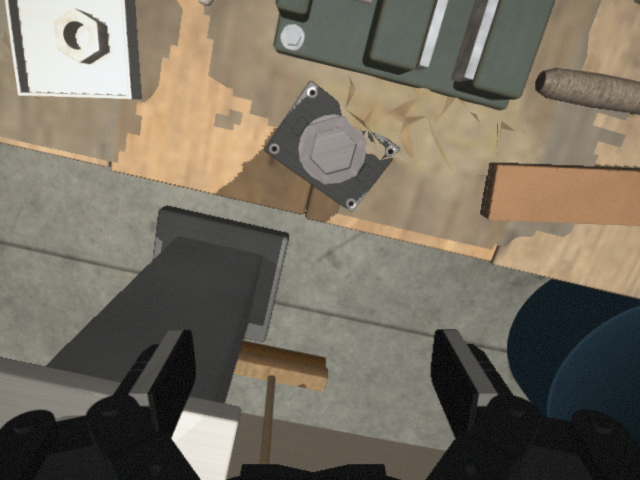

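The wrist view shows the jig with its hex pocket at (334,151). The tray nut is at (82,37). Next I fit the pocket's hexagon.

Run:
```python
from h import *
import pickle
c=pickle.load(open("w1.pkl","rb"))
for p in((313,90),(390,151),(351,204),(274,148)): print(onplane(c,*p,.011).round(4))
# rectify to the rim plane: 0.25 mm/px, rows = x down, cols = -y
cx,cy=.486,-.187; S=.00015;N=560
g=np.zeros((N,N,2),np.float32)
for i in range(0,N):
    for j in range(0,N): pass
xs=cx+(N/2-np.arange(N))*S; ys=cy-(np.arange(N)-N/2)*S
X,Y=np.meshgrid(xs,ys,indexing="ij")
q=(np.stack([X,Y,np.full_like(X,.02)],-1)-np.array(c["eye"]))@att(c)
x,y=q[...,0]/q[...,2],q[...,1]/q[...,2];s=1+c["k1"]*(x*x+y*y)
im=cv2.remap(c["color"],(c["fx"]*x*s+c["cx"]).astype(np.float32),(c["fy"]*y*s+c["cy"]).astype(np.float32),cv2.INTER_CUBIC)
im=cv2.convertScaleAbs(im,alpha=1.5,beta=-40)
save("jigrect.png",im)
```

```text
[ 0.5323 -0.161   0.011 ]
[ 0.4974 -0.2421  0.011 ]
[ 0.4408 -0.2202  0.011 ]
[ 0.4752 -0.1379  0.011 ]
```

View pics/jigrect.png

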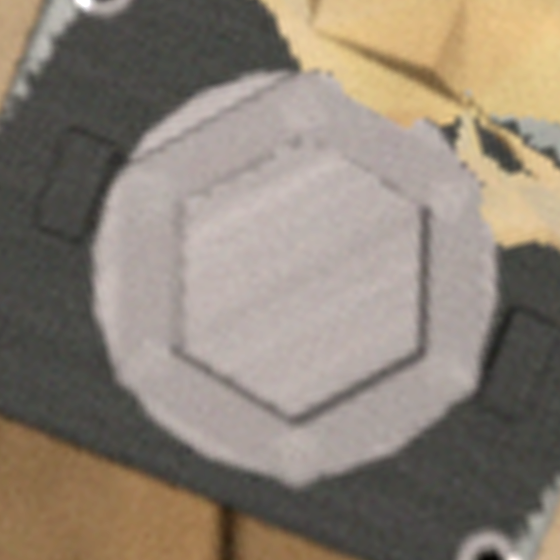

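Emit:
servo_tool(targets=[{"xyz":[-0.034,-0.017,0],"twist":[0,0,0],"jaw":1},{"xyz":[-0.068,-0.034,0],"twist":[0,0,0],"jaw":1},{"xyz":[-0.102,-0.051,0],"twist":[0,0,0],"jaw":1},{"xyz":[-0.136,-0.068,0],"twist":[0,0,0],"jaw":1},{"xyz":[-0.17,-0.085,0],"twist":[0,0,0],"jaw":1},{"xyz":[-0.2,-0.1,0],"twist":[0,0,0],"jaw":1},{"xyz":[-0.2,-0.1,0],"twist":[0,0,0],"jaw":1}])

```text
clock: 1.73
tcp_pos: [0.4893, 0.0331, 0.2598]
orientation: [-0.001, 0.784, -0.621, -0.001]
wrist_force: [-0.3, -0.4, 0.4]
finger_gap: 0.0853
```

```bash
cat >> h.py <<'E'
def rect(c,cx,cy,z,half=.042,N=560,gain=1.5,off=-40):
    S=2*half/N; xs=cx+(N/2-np.arange(N))*S; ys=cy-(np.arange(N)-N/2)*S
    X,Y=np.meshgrid(xs,ys,indexing="ij")
    q=(np.stack([X,Y,np.full_like(X,z)],-1)-np.array(c["eye"]))@att(c)
    x,y=q[...,0]/q[...,2],q[...,1]/q[...,2];s=1+c["k1"]*(x*x+y*y)
    im=cv2.remap(c["color"],(c["fx"]*x*s+c["cx"]).astype(np.float32),(c["fy"]*y*s+c["cy"]).astype(np.float32),cv2.INTER_CUBIC)
    return cv2.convertScaleAbs(im,alpha=gain,beta=off)
E
python3 - <<'E'
from h import *
import pickle
c=env.read_camera("wrist"); pickle.dump(c,open("w2.pkl","wb")); save("w2.png",c["color"])
a=rect(c,.5295,.0357,.035); b=rect(c,.5105,.300,.109,half=.084,N=560)
print(proj(c,[.5295,.0357,.035]),proj(c,[.5105,.3,.109]))
o=np.hstack([cv2.resize(a,(400,400)),cv2.resize(c["color"],(400,300))[:300].copy() if 0 else np.vstack([cv2.resize(c["color"],(400,300)),np.zeros((100,400,3),np.uint8)])]); save("v2.png",o)
goto(.46,.30,.26,-77)
E
```

```text
(np.float64(321.04563991965676), np.float64(157.66174595112068)) (np.float64(-55.283972323393584), np.float64(111.97458279644209))
shift mm [-268.5  -33.3   -0.3] twist [0.001 0.    0.004] yaw now -76.79 gap 85.2 t 1.78 z [0.4889 0.031  0.2597] F [-0.2 -0.1 -0.2] j6 2.81
```

View pics/v2.png

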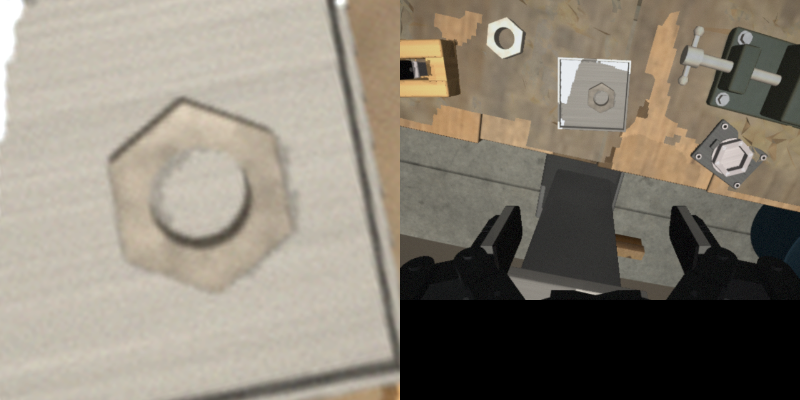

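The picture shows the tray nut at (600,97) in the right panel. In the rectified panel it is centred at (201,194). Its flat normals are at about 101°, 41° and -19°. The lookalike nut lies at (505,38). Next I go over the stand and turn half round, because the last joint is near its limit.

Emit:
servo_tool(targets=[{"xyz":[-0.027,-0.003,0],"twist":[0,0,-0.124],"jaw":1},{"xyz":[-0.054,-0.007,0],"twist":[0,0,-0.248],"jaw":1},{"xyz":[-0.081,-0.01,0],"twist":[0,0,-0.372],"jaw":1},{"xyz":[-0.107,-0.013,0],"twist":[0,0,-0.496],"jaw":1},{"xyz":[-0.134,-0.017,0],"twist":[0,0,-0.62],"jaw":1},{"xyz":[-0.161,-0.02,0],"twist":[0,0,-0.744],"jaw":1},{"xyz":[-0.188,-0.023,0],"twist":[0,0,-0.868],"jaw":1},{"xyz":[-0.215,-0.027,0],"twist":[0,0,-0.992],"jaw":1},{"xyz":[-0.242,-0.03,0],"twist":[0,0,-1.116],"jaw":1},{"xyz":[-0.268,-0.033,0],"twist":[0,0,-1.24],"jaw":1},{"xyz":[-0.268,-0.033,0],"twist":[0,0,-1.364],"jaw":1},{"xyz":[-0.268,-0.033,0],"twist":[0,0,-1.488],"jaw":1}])

```text
clock: 2.78
tcp_pos: [0.4612, 0.2973, 0.2596]
orientation: [0.001, 0.997, 0.075, -0.0]
wrist_force: [-0.6, -0.6, -0.4]
finger_gap: 0.0857
```

Emit:
servo_tool(targets=[{"xyz":[0,0,0],"twist":[0,0,-0.124],"jaw":1},{"xyz":[0,0,0],"twist":[0,0,-0.248],"jaw":1},{"xyz":[0,0,0],"twist":[0,0,-0.372],"jaw":1},{"xyz":[0,0,0],"twist":[0,0,-0.496],"jaw":1},{"xyz":[0,0,0],"twist":[0,0,-0.62],"jaw":1},{"xyz":[0,0,0],"twist":[0,0,-0.744],"jaw":1},{"xyz":[0,0,0],"twist":[0,0,-0.868],"jaw":1},{"xyz":[0,0,0],"twist":[0,0,-0.992],"jaw":1},{"xyz":[0,0,0],"twist":[0,0,-1.116],"jaw":1},{"xyz":[0,0,0],"twist":[0,0,-1.24],"jaw":1},{"xyz":[0,0,0],"twist":[0,0,-1.364],"jaw":1},{"xyz":[0,0,0],"twist":[0,0,-1.488],"jaw":1}])

```text
clock: 3.78
tcp_pos: [0.4617, 0.2957, 0.2599]
orientation: [0.0, 0.684, 0.73, -0.001]
wrist_force: [0.8, -0.6, -0.5]
finger_gap: 0.0852
```

Emit:
servo_tool(targets=[{"xyz":[0,0,0],"twist":[0,0,-0.1],"jaw":1},{"xyz":[0,0,0],"twist":[0,0,-0.165],"jaw":1},{"xyz":[0,0,0],"twist":[0,0,-0.165],"jaw":1},{"xyz":[0,0,0],"twist":[0,0,-0.165],"jaw":1}])

```text
clock: 4.12
tcp_pos: [0.4615, 0.2963, 0.26]
orientation: [0.0, 0.624, 0.781, -0.0]
wrist_force: [-0.3, -0.1, 0.5]
finger_gap: 0.0855
```

Run:
```python
from h import *
import pickle
c=env.read_camera("wrist"); pickle.dump(c,open("w3.pkl","wb"))
print(c["eye"],proj(c,[.5105,.3,.109]))
a=rect(c,.5105,.300,.109,half=.084,gain=1,off=0)
save("v3.png",np.hstack([cv2.resize(a,(400,400)),np.vstack([cv2.resize(c["color"],(400,300)),np.zeros((100,400,3),np.uint8)])]))
goto(.5105,.30,.16,103)
```

```text
[0.38000343 0.27807951 0.40277848] (np.float64(303.16842905143903), np.float64(285.63436056295694))
shift mm [ -7.5  48.7 100. ] twist [-0.     0.    -0.005] yaw now 102.74 gap 85.4 t 4.17 z [0.4614 0.2967 0.2601] F [ 0.3  0.4 -1. ] j6 0.2
```

View pics/v3.png

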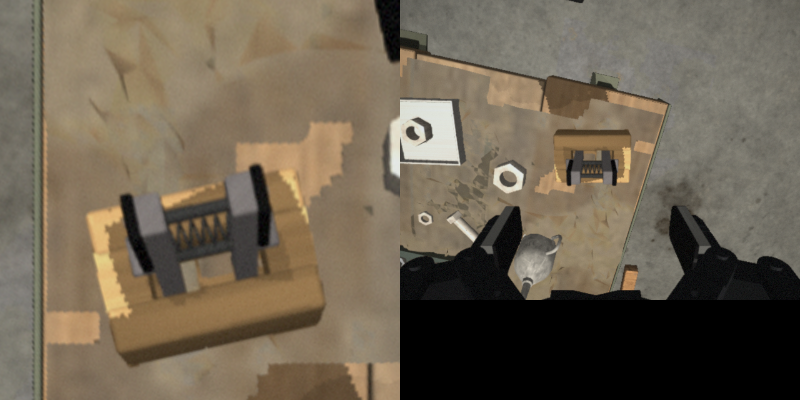

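The tongs stand in the stand at (592,168) in the right panel. In the rectified panel they measure about 60 mm across and tilt about 12°, which agrees with the depth estimate. I descend.

Emit:
servo_tool(squeeze=20, targets=[{"xyz":[-0.003,0.024,0.025],"twist":[0,0,0],"jaw":1},{"xyz":[-0.006,0.048,0.05],"twist":[0,0,0],"jaw":1},{"xyz":[-0.006,0.048,0.08],"twist":[0,0,0],"jaw":1},{"xyz":[-0.006,0.048,0.11],"twist":[0,0,0],"jaw":1},{"xyz":[-0.006,0.048,0.135],"twist":[0,0,0],"jaw":1},{"xyz":[-0.006,0.048,0.155],"twist":[0,0,0],"jaw":1},{"xyz":[-0.006,0.048,0.17],"twist":[0,0,0],"jaw":1},{"xyz":[-0.006,0.048,0.178],"twist":[0,0,0],"jaw":1},{"xyz":[-0.006,0.048,0.183],"twist":[0,0,0],"jaw":1},{"xyz":[-0.006,0.048,0.183],"twist":[0,0,0],"jaw":1}])

```text
clock: 5.0
tcp_pos: [0.5087, 0.3024, 0.0765]
orientation: [-0.0, 0.623, 0.782, -0.001]
wrist_force: [-0.4, -0.8, 0.4]
finger_gap: 0.0856
```

Emit:
servo_tool(squeeze=20, targets=[{"xyz":[0,0,0],"twist":[0,0,0],"jaw":0.68},{"xyz":[0,0,0],"twist":[0,0,0],"jaw":0.68},{"xyz":[0,0,0],"twist":[0,0,0],"jaw":0.68},{"xyz":[0,0,0],"twist":[0,0,0],"jaw":0.68},{"xyz":[0,0,0],"twist":[0,0,0],"jaw":0.68},{"xyz":[0,0,0],"twist":[0,0,0],"jaw":0.68},{"xyz":[0,0,0],"twist":[0,0,0],"jaw":0.68}])

```text
clock: 5.58
tcp_pos: [0.51, 0.3034, 0.079]
orientation: [0.001, 0.623, 0.782, 0.001]
wrist_force: [0.0, 0.4, 6.1]
finger_gap: 0.0586
```

Run:
```python
from h import *
goto(.5095,.3015,.176,102.7); print(env.get_state()["ft_torque"])
```

```text
shift mm [ -1.7  -0.6 -97. ] twist [ 0.003 -0.001  0.005] yaw now 102.96 gap 58.6 t 5.58 z [0.51   0.3034 0.079 ] F [0.  0.4 6.1] j6 0.18
[ 0.01579178  0.12364882 -0.01113993]
```

Emit:
servo_tool(targets=[{"xyz":[0,0,-0.006],"twist":[0,0,0],"jaw":0.68},{"xyz":[0,0,-0.02],"twist":[0,0,0],"jaw":0.68},{"xyz":[0,0,-0.04],"twist":[0,0,0],"jaw":0.68},{"xyz":[0,0,-0.06],"twist":[0,0,0],"jaw":0.68},{"xyz":[0,0,-0.08],"twist":[0,0,0],"jaw":0.68},{"xyz":[0,0,-0.095],"twist":[0,0,0],"jaw":0.68},{"xyz":[0,0,-0.1],"twist":[0,0,0],"jaw":0.68},{"xyz":[0,0,-0.1],"twist":[0,0,0],"jaw":0.68},{"xyz":[0,0,-0.1],"twist":[0,0,0],"jaw":0.68}])

```text
clock: 6.33
tcp_pos: [0.5087, 0.3028, 0.1767]
orientation: [-0.0, 0.623, 0.782, -0.0]
wrist_force: [-0.7, -0.4, -1.5]
finger_gap: 0.058
```

Run:
```python
from h import *
import pickle
c=env.read_camera("wrist"); pickle.dump(c,open("w4.pkl","wb"))
s=env.get_state(); M=rot(s["orientation"]).as_matrix(); t=s["tcp_pos"]
for w in(-.027,.027): print("tip expected",proj(c,t+M@[w,0,.068]))
sc=env.read_camera("scene"); pickle.dump(sc,open("s4.pkl","wb")); u,v=map(int,proj(sc,t+M@[0,0,.03])); print(u,v)
C=cv2.resize(sc["color"][v-75:v+75,u-75:u+75],(400,400),interpolation=cv2.INTER_CUBIC)
W=cv2.resize(c["color"][180:480,170:470],(400,400))
save("v4.png",np.hstack([W,C])); goto(.5307,.0356,.176,101.3)
```

```text
tip expected (np.float64(262.41924997987394), np.float64(265.03352972256954))
tip expected (np.float64(362.1517850508714), np.float64(265.07185696483504))
260 278
shift mm [-265.2  -37.8   -0. ] twist [-0.003  0.001  0.029] yaw now 102.96 gap 58.4 t 6.43 z [0.5081 0.3025 0.1757] F [ 0.   0.8 -1.7] j6 0.18
```

View pics/v4.png

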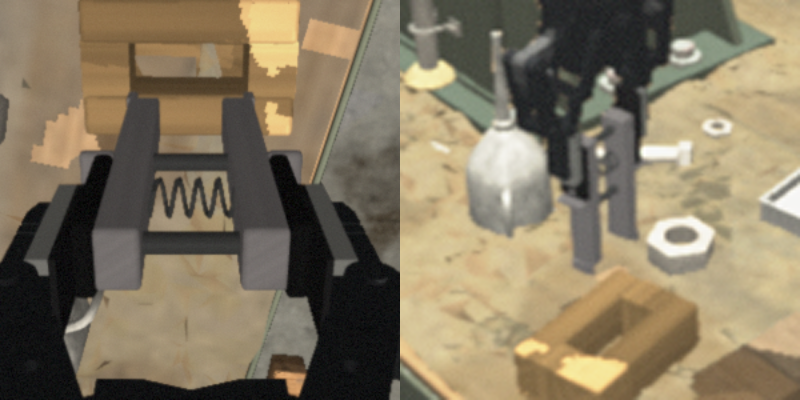

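The tongs hang upright and centred between the pads, and the stand is empty. I carry them over the nut and hover.

Emit:
servo_tool(targets=[{"xyz":[-0.027,-0.004,0],"twist":[0,0,0.01],"jaw":0.68},{"xyz":[-0.06,-0.009,0],"twist":[0,0,0.02],"jaw":0.68},{"xyz":[-0.095,-0.014,0],"twist":[0,0,0.029],"jaw":0.68},{"xyz":[-0.13,-0.019,0],"twist":[0,0,0.029],"jaw":0.68},{"xyz":[-0.165,-0.024,0],"twist":[0,0,0.029],"jaw":0.68},{"xyz":[-0.2,-0.029,0],"twist":[0,0,0.029],"jaw":0.68},{"xyz":[-0.235,-0.034,0.015],"twist":[0,0,0.029],"jaw":0.68},{"xyz":[-0.258,-0.037,0.03],"twist":[0,0,0.029],"jaw":0.68},{"xyz":[-0.265,-0.038,0.045],"twist":[0,0,0.029],"jaw":0.68},{"xyz":[-0.265,-0.038,0.05],"twist":[0,0,0.029],"jaw":0.68},{"xyz":[-0.265,-0.038,0.05],"twist":[0,0,0.029],"jaw":0.68},{"xyz":[-0.265,-0.038,0.05],"twist":[0,0,0.029],"jaw":0.68}])

```text
clock: 7.43
tcp_pos: [0.5307, 0.0368, 0.1268]
orientation: [-0.001, 0.634, 0.773, -0.0]
wrist_force: [0.4, 1.2, -1.4]
finger_gap: 0.058
```

Run:
```python
from h import *
import pickle
c=env.read_camera("wrist"); pickle.dump(c,open("w5.pkl","wb"))
s=env.get_state(); M=rot(s["orientation"]).as_matrix(); t=s["tcp_pos"]
for w in(-.021,.021): print("inner tip expected",proj(c,t+M@[w,-.009,.071]))
print("nut",proj(c,[.5307,.0356,.035]))
save("v5.png",cv2.resize(c["color"][150:390,170:470],(750,600),interpolation=cv2.INTER_CUBIC)); goto(.5307,.0356,.126,101.3)
```

```text
inner tip expected (np.float64(273.57175146906417), np.float64(250.62563673170285))
inner tip expected (np.float64(351.4958554337806), np.float64(250.5972529022658))
nut (np.float64(310.3704542544195), np.float64(251.4942650326957))
shift mm [-1.3 -0.9  1.5] twist [-0.    -0.     0.001] yaw now 101.37 gap 58.1 t 7.48 z [0.5313 0.037  0.1275] F [-0.2  1.2 -1.6] j6 -0.28
```

View pics/v5.png

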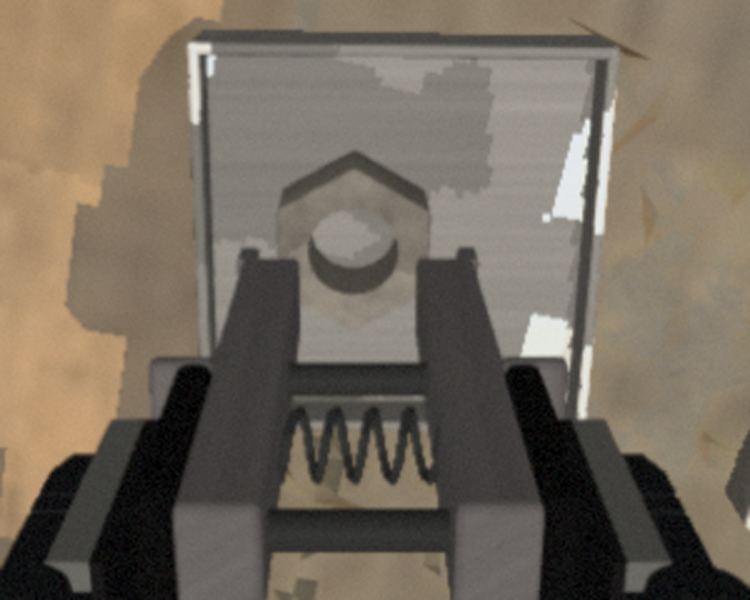

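The nut is flat-parallel with the tongs in crop v5. Its flats are at columns 278 and 429, and the tips' outer edges are at 238 and 478. That leaves about a 1 mm offset, so I shift -1 mm in tool x and descend.

Emit:
servo_tool(targets=[{"xyz":[-0.001,-0.0005,0.005],"twist":[0,0,0],"jaw":0.68},{"xyz":[-0.001,-0.0005,0.01],"twist":[0,0,0],"jaw":0.68},{"xyz":[-0.001,-0.0005,0.015],"twist":[0,0,0],"jaw":0.68},{"xyz":[-0.001,-0.0005,0.019],"twist":[0,0,0],"jaw":0.68},{"xyz":[-0.001,-0.0005,0.022],"twist":[0,0,0],"jaw":0.68},{"xyz":[-0.001,-0.0005,0.023],"twist":[0,0,0],"jaw":0.68},{"xyz":[-0.001,-0.0005,0.023],"twist":[0,0,0],"jaw":0.68}])

```text
clock: 8.07
tcp_pos: [0.5308, 0.0351, 0.1038]
orientation: [-0.0, 0.634, 0.773, -0.0]
wrist_force: [0.0, 1.0, -1.8]
finger_gap: 0.0584
```

Emit:
servo_tool(targets=[{"xyz":[0,0,0.001],"twist":[0,0,0],"jaw":0.68},{"xyz":[0,0,0.002],"twist":[0,0,0],"jaw":0.68},{"xyz":[0,0,0.002],"twist":[0,0,0],"jaw":0.68},{"xyz":[0,0,0.002],"twist":[0,0,0],"jaw":0.68}])

```text
clock: 8.4
tcp_pos: [0.5311, 0.035, 0.1023]
orientation: [0.0, 0.634, 0.773, 0.0]
wrist_force: [0.2, -0.4, -1.4]
finger_gap: 0.0581
```

Emit:
servo_tool(targets=[{"xyz":[0,0,0.001],"twist":[0,0,0],"jaw":0.68},{"xyz":[0,0,0.002],"twist":[0,0,0],"jaw":0.68},{"xyz":[0,0,0.002],"twist":[0,0,0],"jaw":0.68},{"xyz":[0,0,0.002],"twist":[0,0,0],"jaw":0.68}])

```text
clock: 8.73
tcp_pos: [0.5309, 0.035, 0.1002]
orientation: [-0.0, 0.634, 0.773, -0.0]
wrist_force: [0.8, -0.2, -1.4]
finger_gap: 0.0582
```

Emit:
servo_tool(targets=[{"xyz":[0,0,0.001],"twist":[0,0,0],"jaw":0.68},{"xyz":[0,0,0.001],"twist":[0,0,0],"jaw":0.68},{"xyz":[0,0,0.001],"twist":[0,0,0],"jaw":0.68}])

```text
clock: 8.98
tcp_pos: [0.5315, 0.0351, 0.0999]
orientation: [0.0, 0.634, 0.773, 0.0]
wrist_force: [-1.6, 0.8, 3.9]
finger_gap: 0.0581
```

Emit:
servo_tool(squeeze=25, targets=[{"xyz":[0,0,-0.001],"twist":[0,0,0],"jaw":0.68},{"xyz":[0,0,-0.001],"twist":[0,0,0],"jaw":0.62},{"xyz":[0,0,-0.0015],"twist":[0,0,0],"jaw":0.58},{"xyz":[0,0,-0.0015],"twist":[0,0,0],"jaw":0.55},{"xyz":[0,0,-0.0015],"twist":[0,0,0],"jaw":0.55},{"xyz":[0,0,-0.0015],"twist":[0,0,0],"jaw":0.55},{"xyz":[0,0,-0.0015],"twist":[0,0,0],"jaw":0.55}])

```text
clock: 9.57
tcp_pos: [0.5316, 0.0354, 0.1014]
orientation: [0.0, 0.634, 0.773, 0.001]
wrist_force: [-0.3, 2.0, 5.3]
finger_gap: 0.0508
```

Emit:
servo_tool(targets=[{"xyz":[0,0,-0.005],"twist":[0,0,0],"jaw":0.55},{"xyz":[0,0,-0.015],"twist":[0,0,0],"jaw":0.55},{"xyz":[0,0,-0.03],"twist":[0,0,0],"jaw":0.55},{"xyz":[0,0,-0.045],"twist":[0,0,0],"jaw":0.55},{"xyz":[0,0,-0.05],"twist":[0,0,0],"jaw":0.55},{"xyz":[0,0,-0.05],"twist":[0,0,0],"jaw":0.55}])

```text
clock: 10.07
tcp_pos: [0.5321, 0.0348, 0.1523]
orientation: [0.001, 0.634, 0.773, 0.001]
wrist_force: [0.4, -0.1, -3.2]
finger_gap: 0.0505
```

Run:
```python
from h import *
import pickle
c=env.read_camera("wrist"); pickle.dump(c,open("w6.pkl","wb"))
save("v6.png",np.hstack([cv2.resize(c["color"][150:390,170:470],(400,320)),cv2.resize(c["color"],(400,320))])); goto(.4864,-.1903,.151,88.3)
```

```text
shift mm [-2.12e+02 -8.83e+01  2.00e-01] twist [0.001 0.    0.227] yaw now 101.29 gap 50.7 t 10.12 z [0.5314 0.0349 0.1512] F [-0.2  0.6 -2.7] j6 -0.28
```

View pics/v6.png

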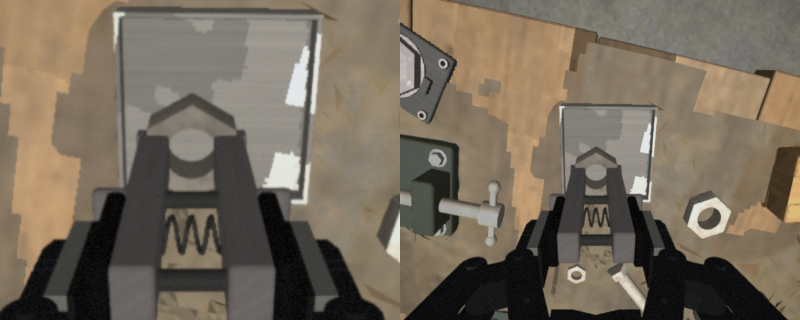

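The nut hangs level in the tongs and is clear of the tray; the big nut and the bolt are undisturbed. I carry it to the jig.

Emit:
servo_tool(targets=[{"xyz":[-0.017,-0.007,0],"twist":[0,0,0.03],"jaw":0.55},{"xyz":[-0.04,-0.017,0],"twist":[0,0,0.06],"jaw":0.55},{"xyz":[-0.07,-0.029,0],"twist":[0,0,0.09],"jaw":0.55},{"xyz":[-0.1,-0.042,0],"twist":[0,0,0.13],"jaw":0.55},{"xyz":[-0.13,-0.054,0],"twist":[0,0,0.17],"jaw":0.55},{"xyz":[-0.16,-0.067,0],"twist":[0,0,0.21],"jaw":0.55},{"xyz":[-0.188,-0.078,0],"twist":[0,0,0.227],"jaw":0.55},{"xyz":[-0.205,-0.085,0.01],"twist":[0,0,0.227],"jaw":0.55},{"xyz":[-0.212,-0.088,0.02],"twist":[0,0,0.227],"jaw":0.55},{"xyz":[-0.212,-0.088,0.026],"twist":[0,0,0.227],"jaw":0.55},{"xyz":[-0.212,-0.088,0.026],"twist":[0,0,0.227],"jaw":0.55},{"xyz":[-0.212,-0.088,0.026],"twist":[0,0,0.227],"jaw":0.55}])

```text
clock: 11.12
tcp_pos: [0.4855, -0.1886, 0.1237]
orientation: [-0.001, 0.717, 0.697, -0.0]
wrist_force: [0.2, -0.3, -2.0]
finger_gap: 0.051
```

Run:
```python
from h import *
import pickle
c=env.read_camera("wrist"); pickle.dump(c,open("w7.pkl","wb"))
s=env.get_state(); M=rot(s["orientation"]).as_matrix(); t=s["tcp_pos"]
print("nut centre top/bottom expected",proj(c,t+M@[0,0,.065]),proj(c,t+M@[0,0,.084]))
print("rim centre",proj(c,[.4864,-.1903,.02]))
for k in range(6):
    a=np.radians(-1.7+60*k); r=.0384/2/np.cos(np.pi/6); print(np.round(proj(c,[.4864+r*np.cos(a),-.1903+r*np.sin(a),.02]),1),end=" ")
save("v7.png",cv2.resize(c["color"][150:390,170:470],(750,600),interpolation=cv2.INTER_CUBIC)); goto(.4864,-.1903,.125,88.3)
```

```text
nut centre top/bottom expected (np.float64(312.0070562947479), np.float64(270.1501456713802)) (np.float64(312.0217350867925), np.float64(257.7220200919782))
rim centre (np.float64(309.2725569548098), np.float64(246.99568080551992))
[309.3 279.8] [339.8 263.7] [340.6 229.9] [309.2 212.3] [277.9 229.9] [278.8 263.6] shift mm [-1.6  0.3 -0.6] twist [-0.001 -0.001  0.001] yaw now 88.38 gap 50.9 t 11.17 z [ 0.4861 -0.1887  0.1244] F [ 0.4 -0.5 -2.8] j6 -0.5
```

View pics/v7.png

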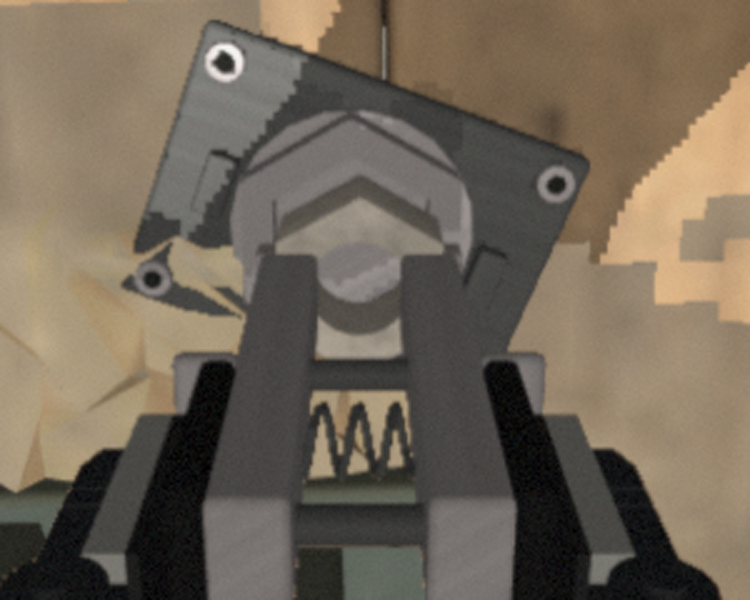

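In crop v7 the pocket's side walls are at columns 275 and 429 (middle 352), and the nut's front corner is at column 360. The nut is therefore about 2 mm too far in +x of the tool. I check the y offset numerically before pressing.

Run:
```python
from h import *
import pickle
c=pickle.load(open("w7.pkl","rb")); s=env.get_state(); M=rot(s["orientation"]).as_matrix(); t=s["tcp_pos"]
cr=lambda p:np.round([(p[0]-170)*2.5,(p[1]-150)*2.5],0)
r=.0208
for y in(0,-.002,-.004):
    print(y,"topV",cr(proj(c,t+M@[0.001,y-r,.065])),"botV",cr(proj(c,t+M@[0.001,y-r,.084])),"hole near/far",cr(proj(c,t+M@[0.001,y-.0105,.065])),cr(proj(c,t+M@[0.001,y+.0105,.065])),
      "L/R top",cr(proj(c,t+M@[-.017,y-r/2,.065])),cr(proj(c,t+M@[.019,y-r/2,.065])))
for n,p in(("screwTL",(.4408,-.2202)),("x",(.4752,-.1379)),("y",(.4974,-.2421))): print(n,cr(proj(c,[*p,.011])))
```

```text
0 topV [360. 207.] botV [359. 182.] hole near/far [360. 254.] [360. 345.] L/R top [274. 254.] [446. 254.]
-0.002 topV [360. 198.] botV [359. 173.] hole near/far [360. 245.] [360. 337.] L/R top [274. 245.] [446. 245.]
-0.004 topV [360. 188.] botV [359. 165.] hole near/far [360. 236.] [360. 328.] L/R top [273. 236.] [446. 236.]
screwTL [220.  57.]
x [554. 184.]
y [151. 277.]
```

Emit:
servo_tool(targets=[{"xyz":[-0.0018,0.0025,0.004],"twist":[0,0,0],"jaw":0.55},{"xyz":[-0.0018,0.0025,0.008],"twist":[0,0,0],"jaw":0.55},{"xyz":[-0.0018,0.0025,0.012],"twist":[0,0,0],"jaw":0.55},{"xyz":[-0.0018,0.0025,0.016],"twist":[0,0,0],"jaw":0.55},{"xyz":[-0.0018,0.0025,0.018],"twist":[0,0,0],"jaw":0.55},{"xyz":[-0.0018,0.0025,0.018],"twist":[0,0,0],"jaw":0.55}])

```text
clock: 11.67
tcp_pos: [0.4883, -0.1916, 0.1061]
orientation: [-0.001, 0.717, 0.697, -0.0]
wrist_force: [-0.3, 0.2, -2.5]
finger_gap: 0.0508
```

Emit:
servo_tool(targets=[{"xyz":[0,0,0.001],"twist":[0,0,0],"jaw":0.55},{"xyz":[0,0,0.002],"twist":[0,0,0],"jaw":0.55},{"xyz":[0,0,0.003],"twist":[0,0,0],"jaw":0.55},{"xyz":[0,0,0.003],"twist":[0,0,0],"jaw":0.55}])

```text
clock: 12.0
tcp_pos: [0.4889, -0.192, 0.1047]
orientation: [0.0, 0.718, 0.696, 0.0]
wrist_force: [-2.0, 0.6, 3.5]
finger_gap: 0.0504
```

Contact is on the rim at about 6 N. I turn under light pressure to feel for the angle.

Emit:
servo_tool(targets=[{"xyz":[0,0,0.0005],"twist":[0,0,0.03],"jaw":0.55},{"xyz":[0,0,0.0005],"twist":[0,0,0.06],"jaw":0.55},{"xyz":[0,0,0.0005],"twist":[0,0,0.09],"jaw":0.55},{"xyz":[0,0,0.0005],"twist":[0,0,0.12],"jaw":0.55},{"xyz":[0,0,0.0005],"twist":[0,0,0.12],"jaw":0.55}])

```text
clock: 12.42
tcp_pos: [0.4891, -0.1913, 0.1045]
orientation: [0.0, 0.758, 0.652, 0.001]
wrist_force: [-1.5, 3.1, 6.9]
finger_gap: 0.0512
```

Emit:
servo_tool(targets=[{"xyz":[0,0,0],"twist":[0,0,-0.06],"jaw":0.55},{"xyz":[0,0,0],"twist":[0,0,-0.12],"jaw":0.55},{"xyz":[0,0,0],"twist":[0,0,-0.16],"jaw":0.55},{"xyz":[0,0,0],"twist":[0,0,-0.2],"jaw":0.55},{"xyz":[0,0,0],"twist":[0,0,-0.24],"jaw":0.55},{"xyz":[0,0,0],"twist":[0,0,-0.24],"jaw":0.55}])

```text
clock: 12.92
tcp_pos: [0.4881, -0.1912, 0.103]
orientation: [-0.001, 0.674, 0.739, 0.0]
wrist_force: [-1.4, 2.1, -2.2]
finger_gap: 0.0509
```

The upward force vanished and z dropped below the rim level, so the nut has entered. I go on down gently.

Emit:
servo_tool(targets=[{"xyz":[0,0,0.002],"twist":[0,0,0],"jaw":0.55},{"xyz":[0,0,0.004],"twist":[0,0,0],"jaw":0.55},{"xyz":[0,0,0.004],"twist":[0,0,0],"jaw":0.55}])

```text
clock: 13.17
tcp_pos: [0.4882, -0.1912, 0.0987]
orientation: [-0.001, 0.675, 0.738, 0.0]
wrist_force: [-0.4, 4.6, -1.4]
finger_gap: 0.0507
```

Emit:
servo_tool(targets=[{"xyz":[0,0,0.002],"twist":[0,0,0.02],"jaw":0.55},{"xyz":[0,0,0.004],"twist":[0,0,0.04],"jaw":0.55},{"xyz":[0,0,0.005],"twist":[0,0,0.04],"jaw":0.55},{"xyz":[0,0,0.005],"twist":[0,0,0.04],"jaw":0.55}])

```text
clock: 13.5
tcp_pos: [0.489, -0.1916, 0.0954]
orientation: [0.0, 0.689, 0.724, 0.001]
wrist_force: [-3.8, 5.3, 7.8]
finger_gap: 0.0505
```

Emit:
servo_tool(targets=[{"xyz":[0,0,0.001],"twist":[0,0,0],"jaw":0.55},{"xyz":[0,0,0.002],"twist":[0,0,0],"jaw":0.55},{"xyz":[0,0,0.002],"twist":[0,0,0],"jaw":0.55}])

```text
clock: 13.75
tcp_pos: [0.4902, -0.1918, 0.0951]
orientation: [0.002, 0.689, 0.724, 0.001]
wrist_force: [-3.5, 7.7, 18.2]
finger_gap: 0.0507
```

Emit:
servo_tool(squeeze=20, targets=[{"xyz":[0,0,-0.002],"twist":[0,0,0],"jaw":0.55},{"xyz":[0,0,-0.002],"twist":[0,0,0],"jaw":0.6},{"xyz":[0,0,-0.002],"twist":[0,0,0],"jaw":0.64},{"xyz":[0,0,-0.002],"twist":[0,0,0],"jaw":0.68},{"xyz":[0,0,-0.002],"twist":[0,0,0],"jaw":0.68},{"xyz":[0,0,-0.002],"twist":[0,0,0],"jaw":0.68},{"xyz":[0,0,-0.002],"twist":[0,0,0],"jaw":0.68}])

```text
clock: 14.33
tcp_pos: [0.4888, -0.1925, 0.0941]
orientation: [0.0, 0.689, 0.724, -0.0]
wrist_force: [-0.1, -0.1, -1.8]
finger_gap: 0.0579
```

Emit:
servo_tool(targets=[{"xyz":[0,0,0.001],"twist":[0,0,0.02],"jaw":0.68},{"xyz":[0,0,0.002],"twist":[0,0,0.02],"jaw":0.68},{"xyz":[0,0,0.002],"twist":[0,0,0.02],"jaw":0.68},{"xyz":[0,0,0.002],"twist":[0,0,0.02],"jaw":0.68}])

```text
clock: 14.67
tcp_pos: [0.4896, -0.1922, 0.0935]
orientation: [0.001, 0.697, 0.717, 0.0]
wrist_force: [-0.6, 0.9, 5.4]
finger_gap: 0.0582
```

With the tongs open, contact came at 93.5 mm against an expected 93.9 mm, so the nut is home. I lift clear and check.

Emit:
servo_tool(targets=[{"xyz":[0,0,-0.003],"twist":[0,0,0],"jaw":0.68},{"xyz":[0,0,-0.008],"twist":[0,0,0],"jaw":0.68},{"xyz":[0,0,-0.015],"twist":[0,0,0],"jaw":0.68},{"xyz":[0,0,-0.03],"twist":[0,0,0],"jaw":0.68},{"xyz":[0,0,-0.05],"twist":[0,0,0],"jaw":0.68},{"xyz":[0,0,-0.07],"twist":[0,0,0],"jaw":0.68},{"xyz":[0,0.03,-0.085],"twist":[0,0,0],"jaw":0.68},{"xyz":[0,0.06,-0.085],"twist":[0,0,0],"jaw":0.68},{"xyz":[0,0.06,-0.085],"twist":[0,0,0],"jaw":0.68},{"xyz":[0,0.06,-0.085],"twist":[0,0,0],"jaw":0.68}])

```text
clock: 15.5
tcp_pos: [0.5498, -0.1902, 0.1773]
orientation: [0.0, 0.696, 0.718, -0.0]
wrist_force: [0.1, 0.2, -2.3]
finger_gap: 0.058
```

Run:
```python
from h import *
import pickle
c=env.read_camera("wrist"); pickle.dump(c,open("w8.pkl","wb"))
u,v=map(int,proj(c,[.4872,-.1905,.029])); print(u,v)
a=rect(c,.4872,-.1905,.029,gain=1.2,off=0)
# depth over the nut: heights
P=lambda q,w: bydepth(c,q,w)[2]
rz=[]
for k in range(12):
    b=np.radians(30*k); q=proj(c,[.4872+.0145*np.cos(b),-.1905+.0145*np.sin(b),.029]); rz.append(P(*q))
print(np.round(rz,4))
W=c["color"][100:400,170:470]; save("v8.png",np.hstack([cv2.resize(a,(400,400)),cv2.resize(W,(400,400))]))
goto(.5095,.3025,.179,102.9)
```

```text
314 136
[0.0291 0.0296 0.0296 0.0294 0.0301 0.0299 0.0293 0.0279 0.0307 0.029
 0.031  0.0308]
shift mm [493.4 -23.9  -1.9] twist [-0.001 -0.    -0.195] yaw now 91.75 gap 57.8 t 15.55 z [ 0.5485 -0.1899  0.1769] F [-0.8 -0.3 -2.4] j6 -0.5
```

View pics/v8.png

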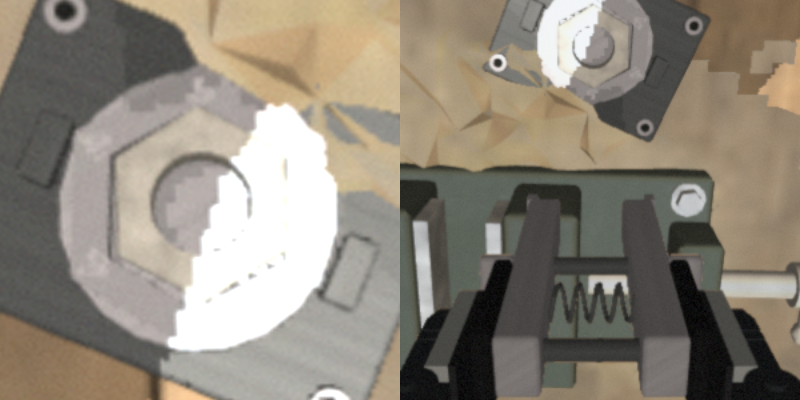

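The nut lies flat in the pocket, with its top at about z = 29.6 mm (expected 29). The oil can and the rest are untouched. I carry the tongs back to the stand.

Emit:
servo_tool(targets=[{"xyz":[0.02,-0.001,0],"twist":[0,0,-0.02],"jaw":0.68},{"xyz":[0.055,-0.003,0],"twist":[0,0,-0.05],"jaw":0.68},{"xyz":[0.095,-0.005,0],"twist":[0,0,-0.08],"jaw":0.68},{"xyz":[0.135,-0.007,0],"twist":[0,0,-0.11],"jaw":0.68},{"xyz":[0.175,-0.009,0],"twist":[0,0,-0.14],"jaw":0.68},{"xyz":[0.215,-0.011,0],"twist":[0,0,-0.17],"jaw":0.68},{"xyz":[0.255,-0.013,0],"twist":[0,0,-0.195],"jaw":0.68},{"xyz":[0.295,-0.015,0],"twist":[0,0,-0.195],"jaw":0.68},{"xyz":[0.335,-0.017,0],"twist":[0,0,-0.195],"jaw":0.68},{"xyz":[0.37,-0.018,0],"twist":[0,0,-0.195],"jaw":0.68},{"xyz":[0.4,-0.02,0],"twist":[0,0,-0.195],"jaw":0.68},{"xyz":[0.4,-0.02,0],"twist":[0,0,-0.195],"jaw":0.68}])

```text
clock: 16.55
tcp_pos: [0.5145, 0.2133, 0.1771]
orientation: [-0.001, 0.621, 0.784, 0.0]
wrist_force: [-0.5, -1.4, -1.8]
finger_gap: 0.058
```

Run:
```python
from h import *
goto(.5087,.3028,.177,102.9)
```

```text
shift mm [88.5 14.8  0.2] twist [-0.001 -0.002  0.005] yaw now 103.21 gap 58.0 t 16.55 z [0.5145 0.2133 0.1771] F [-0.5 -1.4 -1.8] j6 0.02
```

Emit:
servo_tool(targets=[{"xyz":[0.025,0.004,0],"twist":[0,0,0.004],"jaw":0.68},{"xyz":[0.055,0.009,0],"twist":[0,0,0.004],"jaw":0.68},{"xyz":[0.08,0.013,0],"twist":[0,0,0.004],"jaw":0.68},{"xyz":[0.0885,0.015,0],"twist":[0,0,0.004],"jaw":0.68},{"xyz":[0.0885,0.015,0],"twist":[0,0,0.004],"jaw":0.68},{"xyz":[0.0885,0.015,0],"twist":[0,0,0.004],"jaw":0.68},{"xyz":[0.0885,0.015,0],"twist":[0,0,0.004],"jaw":0.68}])

```text
clock: 17.13
tcp_pos: [0.5112, 0.2972, 0.1771]
orientation: [0.0, 0.625, 0.78, -0.001]
wrist_force: [-0.2, -0.1, -1.8]
finger_gap: 0.0581
```

Run:
```python
from h import *
import pickle
# compare tongs in the gripper with w4 (same arm pose, just after taking them): image shift of tips region
a=pickle.load(open("w4.pkl","rb")); c=env.read_camera("wrist")
T=cv2.cvtColor(a["color"],cv2.COLOR_RGB2GRAY)
I=cv2.cvtColor(c["color"],cv2.COLOR_RGB2GRAY)
for n,(x0,y0,x1,y1) in dict(legs=(262,250,372,350),stand=(225,180,400,245),grip=(180,330,240,420)).items():
    r=cv2.matchTemplate(I[y0-15:y1+15,x0-15:x1+15],T[y0:y1,x0:x1],cv2.TM_CCOEFF_NORMED); _,m,_,l=cv2.minMaxLoc(r); print(n,l[0]-15,l[1]-15,round(m,3))
goto(.5087,.3028,.177,102.9)
```

```text
legs 0 -2 0.974
stand 8 -2 0.913
grip 0 0 0.958
shift mm [ 6.1 -1.4  0.2] twist [-0.001  0.001 -0.006] yaw now 102.58 gap 58.3 t 17.18 z [0.5114 0.2971 0.1772] F [ 0.1 -0.2 -1.5] j6 0.17
```

The tongs sit in the grip as before (within about 1 mm), but the arm is 6 mm short in x. I correct that and lower.

Emit:
servo_tool(targets=[{"xyz":[0.006,-0.0007,0],"twist":[0,0,-0.005],"jaw":0.68},{"xyz":[0.006,-0.0007,0.01],"twist":[0,0,-0.005],"jaw":0.68},{"xyz":[0.006,-0.0007,0.03],"twist":[0,0,-0.005],"jaw":0.68},{"xyz":[0.006,-0.0007,0.045],"twist":[0,0,-0.005],"jaw":0.68},{"xyz":[0.006,-0.0007,0.05],"twist":[0,0,-0.005],"jaw":0.68},{"xyz":[0.006,-0.0007,0.05],"twist":[0,0,-0.005],"jaw":0.68}])

```text
clock: 17.68
tcp_pos: [0.5081, 0.3035, 0.1251]
orientation: [-0.001, 0.623, 0.782, -0.002]
wrist_force: [0.7, 0.7, -1.5]
finger_gap: 0.0586
```

Run:
```python
from h import *
goto(.5087,.3028,.080,102.9)
```

```text
shift mm [-0.8  0.6 45.1] twist [-0.004  0.001  0.001] yaw now 102.94 gap 58.6 t 17.68 z [0.5081 0.3035 0.1251] F [ 0.7  0.7 -1.5] j6 0.18
```

Emit:
servo_tool(targets=[{"xyz":[-0.0005,0,0.008],"twist":[0,0,0],"jaw":0.68},{"xyz":[-0.0005,0,0.014],"twist":[0,0,0],"jaw":0.68},{"xyz":[-0.0005,0,0.02],"twist":[0,0,0],"jaw":0.68},{"xyz":[-0.0005,0,0.02],"twist":[0,0,0],"jaw":0.68}])

```text
clock: 18.02
tcp_pos: [0.5091, 0.3036, 0.1061]
orientation: [-0.0, 0.623, 0.782, -0.001]
wrist_force: [-0.6, -0.3, -1.8]
finger_gap: 0.0582
```

Emit:
servo_tool(targets=[{"xyz":[0,0,0.008],"twist":[0,0,0],"jaw":0.68},{"xyz":[0,0,0.015],"twist":[0,0,0],"jaw":0.68},{"xyz":[0,0,0.02],"twist":[0,0,0],"jaw":0.68},{"xyz":[0,0,0.023],"twist":[0,0,0],"jaw":0.68},{"xyz":[0,0,0.023],"twist":[0,0,0],"jaw":0.68}])

```text
clock: 18.43
tcp_pos: [0.509, 0.3036, 0.0832]
orientation: [-0.0, 0.623, 0.782, -0.001]
wrist_force: [-0.9, -0.6, -1.7]
finger_gap: 0.058
```

Emit:
servo_tool(targets=[{"xyz":[0,0,0.001],"twist":[0,0,0],"jaw":0.68},{"xyz":[0,0,0.002],"twist":[0,0,0],"jaw":0.68},{"xyz":[0,0,0.002],"twist":[0,0,0],"jaw":0.68},{"xyz":[0,0,0.002],"twist":[0,0,0],"jaw":0.68}])

```text
clock: 18.77
tcp_pos: [0.5098, 0.3039, 0.0825]
orientation: [0.0, 0.623, 0.782, 0.0]
wrist_force: [-0.1, 0.7, -1.7]
finger_gap: 0.0581
```

Emit:
servo_tool(targets=[{"xyz":[0,0,0.001],"twist":[0,0,0],"jaw":0.68},{"xyz":[0,0,0.002],"twist":[0,0,0],"jaw":0.68},{"xyz":[0,0,0.002],"twist":[0,0,0],"jaw":0.68},{"xyz":[0,0,0.002],"twist":[0,0,0],"jaw":0.68}])

```text
clock: 19.1
tcp_pos: [0.5095, 0.3038, 0.0802]
orientation: [-0.0, 0.623, 0.782, -0.0]
wrist_force: [-0.1, 0.2, -1.7]
finger_gap: 0.0584
```

Emit:
servo_tool(targets=[{"xyz":[0,0,0.001],"twist":[0,0,0],"jaw":0.68},{"xyz":[0,0,0.001],"twist":[0,0,0],"jaw":0.68},{"xyz":[0,0,0.001],"twist":[0,0,0],"jaw":0.68}])

```text
clock: 19.35
tcp_pos: [0.5095, 0.3039, 0.0792]
orientation: [-0.0, 0.623, 0.782, -0.0]
wrist_force: [-0.7, 0.7, -1.8]
finger_gap: 0.058
```

Emit:
servo_tool(targets=[{"xyz":[0,0,0.001],"twist":[0,0,0],"jaw":0.68},{"xyz":[0,0,0.0015],"twist":[0,0,0],"jaw":0.68},{"xyz":[0,0,0.0015],"twist":[0,0,0],"jaw":0.68},{"xyz":[0,0,0.0015],"twist":[0,0,0],"jaw":0.68}])

```text
clock: 19.68
tcp_pos: [0.5101, 0.3041, 0.0787]
orientation: [0.0, 0.623, 0.782, 0.001]
wrist_force: [-1.7, -1.0, 6.6]
finger_gap: 0.0579
```

The tips are on the well's floor at the original height. I open and withdraw.

Emit:
servo_tool(targets=[{"xyz":[0,0,0],"twist":[0,0,0],"jaw":0.74},{"xyz":[0,0,0],"twist":[0,0,0],"jaw":0.85},{"xyz":[0,0,0],"twist":[0,0,0],"jaw":1},{"xyz":[0,0,0],"twist":[0,0,0],"jaw":1},{"xyz":[0,0,0],"twist":[0,0,0],"jaw":1},{"xyz":[0,0,0],"twist":[0,0,0],"jaw":1},{"xyz":[0,0,0],"twist":[0,0,0],"jaw":1}])

```text
clock: 20.27
tcp_pos: [0.5096, 0.3039, 0.0776]
orientation: [0.0, 0.623, 0.782, -0.0]
wrist_force: [-0.5, 0.9, -0.4]
finger_gap: 0.0854
```

Emit:
servo_tool(targets=[{"xyz":[0,0,-0.005],"twist":[0,0,0],"jaw":1},{"xyz":[0,0,-0.015],"twist":[0,0,0],"jaw":1},{"xyz":[0,0,-0.035],"twist":[0,0,0],"jaw":1},{"xyz":[0,0,-0.06],"twist":[0,0,0],"jaw":1},{"xyz":[0,0,-0.09],"twist":[0,0,0],"jaw":1},{"xyz":[0,-0.02,-0.12],"twist":[0,0,0],"jaw":1},{"xyz":[0,-0.05,-0.15],"twist":[0,0,0],"jaw":1},{"xyz":[0,-0.05,-0.18],"twist":[0,0,0],"jaw":1},{"xyz":[0,-0.05,-0.18],"twist":[0,0,0],"jaw":1}])

```text
clock: 21.02
tcp_pos: [0.4617, 0.2935, 0.2656]
orientation: [0.002, 0.622, 0.783, 0.005]
wrist_force: [1.0, 0.8, 0.4]
finger_gap: 0.0859
```

Run:
```python
from h import *
import pickle
a=pickle.load(open("w3.pkl","rb")); c=env.read_camera("wrist"); s=env.get_state(); print(s["tcp_pos"],s["clock"],s["finger_gap"])
for nm,(x,y,z,h) in dict(tongs=(.5105,.30,.109,.05),stand=(.5105,.30,.043,.075)).items():
    A,C=[cv2.cvtColor(rect(k,x,y,z,half=h,N=400,gain=1,off=0),cv2.COLOR_RGB2GRAY) for k in(a,c)]
    m=cv2.matchTemplate(C,A[40:360,40:360],cv2.TM_CCOEFF_NORMED); _,v,_,l=cv2.minMaxLoc(m); print(nm,"shift mm",(np.array(l)-40)*2*h/400*1000,"corr",round(v,3))
# tongs height and placement from depth
v,u=np.mgrid[200:340,180:440]
P=np.array([bydepth(c,q,w) for q,w in zip(u.ravel(),v.ravel())]); d=np.linalg.norm(P[:,:2]-[.5095,.302],axis=1)
Q=P[(P[:,2]>.1)&(P[:,2]<.12)&(d<.05)]; r=cv2.minAreaRect((Q[:,:2]*1000).astype(np.float32)); print("top z",np.median(Q[:,2]).round(4),r)
# compare bystanders in top view before/after
t0=pickle.load(open("top0.pkl","rb"))["color"]; t=env.read_camera("top")["color"]
for n,(x0,y0,x1,y1) in dict(small=(322,181,346,203),bolt=(278,168,320,207),can=(225,165,265,210),bignut=(260,228,290,257),tray=(300,230,325,290),stand=(190,245,255,297)).items():
    A,C=[cv2.cvtColor(k,cv2.COLOR_RGB2GRAY) for k in(t0,t)]
    m=cv2.matchTemplate(C[y0-8:y1+8,x0-8:x1+8],A[y0:y1,x0:x1],cv2.TM_CCOEFF_NORMED); _,q,_,l=cv2.minMaxLoc(m); print(n,l[0]-8,l[1]-8,round(q,3))
```

```text
[0.46207187 0.29348858 0.26297632] 21.0667 0.0850360645727597
tongs shift mm [-1.    2.25] corr 0.893
stand shift mm [-1.875  1.5  ] corr 0.868
top z 0.108 ((507.1842956542969, 303.07696533203125), (22.237167358398438, 62.7294807434082), 13.378189086914062)
small 0 0 0.999
bolt 0 0 0.999
can 0 0 1.0
bignut 0 0 1.0
tray 0 0 1.0
stand -1 0 0.292
```

Run:
```python
from h import *
c=env.read_camera("top"); print([bydepth(c,*proj(c,[.4872+.014*np.cos(b),-.1905+.014*np.sin(b),.029]))[2].round(3) for b in np.arange(0,6.2,1.05)])
print(env.hand_in())
```

```text
[np.float64(0.032), np.float64(0.026), np.float64(0.031), np.float64(0.028), np.float64(0.029), np.float64(0.029)]
the job is handed in; nothing more can be done
None
```

The nut is in the jig's hex pocket and the tongs are back upright in the well of their stand. I handed the job in at about 21 s of robot time, and it reported no verdict.

**What I did:** I took the tongs from the stand and squeezed them on the tray nut at a 25 N gripper setting, about 14 N on the nut after the spring. At the jig the nut first sat on the rim. I turned it about 7° each way under 6–9 N until it dropped in, then lowered it home. The hardest push was about 20 N. I then opened the tongs, pressed lightly to check, and stood them back.

**Last checks:**
- **Nut:** with the tongs open, contact came at 93.5 mm against 93.9 mm expected. The wrist camera's depth put its top at about 29.6 mm against 29 mm nominal; the coarser top camera scattered from 26 to 32 mm around the same height.
- **Tongs:** their top is at 108 mm against 109 mm nominal, with an upright footprint of 22 x 63 mm in the well.
- **Bystanders:** the small nut, bolt, oil can and tray had not moved in the top view, nor had the large lookalike nut.

**Weak or disagreeing checks:**
- When the nut was lowered, the drop from the rim measured 9.3–9.6 mm rather than the nominal 10 mm, which I put down to measurement noise and arm give.
- The top-view check of the stand failed (match 0.29), I think because the gripper was hiding it.
- The before-and-after wrist views of the tongs and stand shifted by 1–2 mm, about the calibration's accuracy.

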